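# Show the drain-pump strainer to the inspection camera

## Robot

A 6-joint arm with a two-finger parallel gripper is mounted at the origin on the work surface. World frame = base frame: x ahead of the robot, y to its left, z up, the work surface at z = 0. Lengths are in mm, angles in rad, forces in N, time in s.
With the tool pointing down it reaches from about 400 to 825 mm from the base axis. Payload 7 kg.
Tool frame: the origin (TCP) lies between the finger pads; the fingertips stand 19 mm ahead of it and the grasp point (between the pads) is the TCP (nose_length is the x of the fingertips in the tool frame, in mm); x points along the fingers, z is the direction in which the jaws open and shut, and the axes are right-handed (so a half turn about x gives the same grasp; the last joint's range is limited). The gripper opens to 85 mm and grips with 20 to 120 N. Pads are 22 mm wide; open, the fingers measure 114 mm over their backs; the gripper's body (76 mm by 85 mm) begins 54 mm behind the grasp point. The pads swing forward as they close: fully open they stand 13 mm farther back than shut.
Start: joints at [-0.901, 0.359, 0.012, 0, -1.224, -0.288], TCP at [251.472, -626.384, 250.302] pointing down, gripper open.
Joint ranges: [-3.07, 3.07], [-1.43, 2.12], [-1.02, 1.25], [-3.03, 1.67], [-3.05, -0], [-3.03, 3.03]. Speed limits (rad/s): [2.39, 2.39, 3.01, 3.14, 3.14, 3.14].

## Interface

Orientations are given as a 3x3 rotation matrix whose columns are the frame's x, y, z axes.
In Python, from station import read_state, capture, sign_off, nose_length gives the robot as it stands.
- The arm moves only by the tool jog_arm, never from a script. Its argument "steps" is a list of rows, each an object with "dp": the shift along the tool's x, y, z in cm, a list of three; "yaw": the turn about the tool's x in rad. In form: [{"dp": [dx, dy, dz], "yaw": yaw}, ...]. A call has 1 to 12 rows; each row is the pose to reach, as a shift and turn from the pose commanded when the call began, along the tool's axes at that moment; what a row does not reach only later rows make up. A row lasts 1/12 s, in which the tool goes at most 41.7 mm and 7.16 degrees, less where a joint would pass 70% of its speed; a pose out of reach is approached as far as the arm can. A call with a gripper value outside its range is refused whole. "claw" is the opening, from 0 (shut) to 1 (fully open), set as the call begins (left out, the last holds). The fingers move at their own pace and stop on an object; "newtons" is the grip in N (left out, the last holds). Time passes only in rows, so rows that repeat a pose let the fingers close. It gives the time, the measured TCP pose, the force and the opening at its end, in the units of the state.
- read_state(): the state, without advancing time (a new reading comes with each control period).
- capture(name): name is "scene" or "top" or "wrist"; returns a dict with "img" (384x512x3 uint8, red, green, blue), "range_z" (384x512 float32, mm along the optical axis (not along the pixel's ray), 0 where there is no reading), "fx", "fy", "cx", "cy" (pixels), "rvec" (rotation vector, rad) and "tvec" (3), from world to camera coordinates, as OpenCV has them; the wrist camera has in their place "hand_eye" (4x4, takes a point from camera to tool coordinates, whose origin is the TCP and whose axes are the tool frame's). Camera axes: x right, y down, z forward; pixel columns grow to the right and rows downward; lengths in mm; the calibration is good to about 2 mm. A picture is of the moment at which its call begins: read the wrist's pose just before it.
- sign_off(): hands the job in, once; it reports no verdict.
The state is a dict: "t": time; "q": joint angles; "joint_vel": joint speeds; "tau": joint torques, N m; "tcp_pos": TCP position; "orientation": TCP orientation; "contact_force": force on the tool from outside, world axes, zero at the start; "torque": the same for the moment, N m; "gripper_width": finger opening in mm.
Only numpy, scipy, OpenCV 4.12 (cv2) and the standard library are available. Lean on these libraries where they do the work, as an engineer would, in place of code of your own. Each camera call takes 0.05 s, during which the arm holds its last target. There are 200 camera calls.

## Task

By hand, turn the brass hex nut on the washing-machine drain pump a quarter turn anticlockwise (seen from above) so that its red keeper tongue swings off the blue strainer, then draw the strainer up out of the pump. Present it in the air to the inspection camera: the middle of its foot midway between the two orange tips, the foot pointing straight into the lens; finish while still holding it there, motionless. Do not touch the camera or its stand, leave the tongue swung aside, and leave the other things on the table where they are.

Things in the scene. Friction and masses are not known exactly. Their poses are not given: they have to be found in the camera images.
- pump: White drain pump block fixed on a steel plate, dark round motor on its +x side: 90 (x) x 180 (y) x 62 mm high. Origin: on the table under the block's centre; z up. Strainer socket (44 mm wide, 52 deep, mouth at z = 62 mm) at x = 0, y = +45 mm; nut axis at x = 0, y = -45 mm. Stands left or right of the camera, turned up to 0.4 rad.
- nut (a joint): Turn of the captive brass nut and its tongue, rad, anticlockwise from above positive, stops at -0.2 and 1.75. At 0 the red tongue points along the pump's +y, over the strainer's rim (start within 0.15 of 0); at 1.57 along the pump's -x, clear of it. Friction 0.12 N m; it stays where left and does not rise.
- nut_grip (a point): Point on the nut's axis, 100 mm above the table. Brass hexagon 30 mm across flats, 80 to 110 mm above the table, with flats facing along the tongue and every 60 degrees from it. Red tongue below it: 16 mm wide, 6 mm thick, top 79 mm above the table, reaching 68 mm from the axis. The frame turns with the nut: y along the tongue, z up.
- strainer: Loose blue plastic strainer, 0.06 to 0.13 kg. Origin: centre of its foot; z up to the handle. Basket 36 mm wide, z 0 to 50 mm; rim 64 mm wide, z 50 to 58, resting on the block; upright handle bar z 58 to 91, 40 long in x, 12 thick in y (grip it across this). Starts with its foot 12 mm above the table, yaw within 0.6 rad of the pump's; lifts straight up, out when the foot is above 62 mm.
- camera: Black inspection camera on a stand, its height preset (varies by 60 mm); do not touch. Origin: centre of the lens. z is the viewing direction, from the lens to the part, 35 degrees from vertical towards the stand's -x; y is level. Present the strainer with its z along this z (foot nearest the lens); turn about that axis does not matter.
- view (a point): Where the centre of the strainer's foot is to be held: midway between the two orange tips, on the camera's z axis 102 mm out from the lens, 178 to 239 mm above the table. Same axes as the camera. The tips (16 mm balls) end two 6 mm steel prongs, 50 mm either side along the camera's y.
- stand: Fixed camera stand: steel plate 110 x 110 x 12 mm centred 45 mm along +x from the origin, and a 14 mm post at 75 mm along +x, up to 177 mm. Origin: on the table; the lens is above it, 20 mm along +x. z up.
- detergent: White detergent bottle, blue cap, 68 mm wide, 190 mm high, behind the work. Origin: centre of its underside. Leave it.
- jar: Green glass jar, 64 mm wide, 90 mm high. Origin: centre of its underside. Leave it.
- mug: White mug, 76 mm wide, 90 mm high, handle at its +y. Origin: centre of its underside. Leave it.
- seal: Black rubber seal ring lying flat, 60 mm wide, 12 mm high. Origin: centre of its underside. Leave it.
- brush: Small cleaning brush lying on the table along its x. Origin: underside. Leave it.
- screwdriver: Screwdriver lying on the table along its x, handle to -x. Origin: underside. Leave it.
Mind the look-alikes: they are no part of the job. Of the things shaped like the strainer, the blue one is meant.

How it is judged (in metres and radians):
On the way, in this order (a step that is already met when the one before it is completed fails the run):
1. the nut is turned anticlockwise so that the tongue is clear, with the strainer still in its socket (value of joint nut above 1.1 rad and z of strainer in the frame of pump below 0.025 m), for 0.2 s.
2. the strainer is drawn out of the pump in the gripper (height (world z) of strainer above 0.08 m and contact force between the fingers and strainer above 1 N), for 0.2 s.
At the end, for the whole second after the job is handed in: The strainer is held still in the fingers alone, the centre of its foot within 18 mm of the point midway between the orange tips, its axis within 0.22 rad of the camera's viewing axis with the foot towards the lens, and the nut is still turned past 1.1 rad (distance between strainer and view below 0.018 m and angle between the z axis of strainer and the z axis of camera, either way round below 0.22 rad and angle between strainer's own z axis and vertical below 1.2 rad and height (world z) of strainer above 0.14 m and linear speed of strainer below 0.03 m/s and angular speed of strainer below 0.2 rad/s and contact force between the fingers and strainer above 1 N and contact force between strainer and stand below 0.2 N and contact force between strainer and pump below 0.2 N and value of joint nut above 1.1 rad); the arm keeps its last pose, push and grip.
It fails at once if the camera or its stand is touched (over 2 N) (contact force between stand and anything else above 2 N).
It fails at once if the detergent, jar, mug, seal, brush or screwdriver is displaced by more than 30 mm (distance of any of detergent, jar, mug, seal, brush, screwdriver from where it was at the start of the episode above 0.03 m).
It fails at once if the detergent, jar or mug is knocked over (angle between any of detergent, jar, mug's own z axis and vertical above 0.5 rad).
It also fails if it takes over 53 s, if anything falls off the work surface, if the arm or the gripper's body presses on something with over 40 N, if the wrist force passes 120 N, or if a joint passes its speed limit or range.

## Working session

There is one attempt and no reset: what is moved stays moved. The work goes in short steps, Python scripts to look and compute and a tool call to move; the robot and the scene stay as the last step left them, time stands still between calls to the robot, and variables do not carry over. Pictures are saved under pics/ and viewed, about 8 in all and at most 12, crops included, and the job is handed in when it is done.

Besides the shell and the picture viewer there is one more tool, called after "Call:" by a JSON object that holds its "name" and its "arguments", one argument or row to a line. jog_arm: Moves the arm, as the interface text tells. Its arguments: {"type":"object","properties":{"steps":{"type":"array"},"claw":{"type":"number"},"newtons":{"type":"number"}},"required":["steps"]}

```bash
mkdir -p pics; ls
python3 - <<'E'
from station import *
import cv2,numpy as np
s=read_state();print(s);print(nose_length)
for n in("scene","top"):
    c=capture(n);np.savez(f"{n}.npz",**c);cv2.imwrite(f"pics/{n}.png",c["img"][:,:,::-1])
    R=cv2.Rodrigues(np.array(c["rvec"]))[0];print(n,-R.T@np.ravel(c["tvec"]),R[2],c["fx"])
E
```

```text
pics
{'t': 0.0, 'q': array([-9.00880157e-01,  3.59376101e-01,  1.10582085e-02, -3.49746950e-04,
       -1.22406057e+00, -2.88122220e-01]), 'joint_vel': array([ 0.00067134, -0.00093589,  0.00049443,  0.00025081,  0.00167094,
        0.00111017]), 'tau': array([ 1.98518850e-03, -5.83338332e+01,  2.93416321e+01,  6.93658099e+00,
       -5.96672500e-03,  1.65625073e-05]), 'tcp_pos': array([ 251.32668045, -625.99312977,  249.37039793]), 'orientation': array([[-7.24524123e-04, -9.28042054e-01, -3.72474726e-01],
       [ 1.44441712e-03, -3.72475406e-01,  9.28040940e-01],
       [-9.99998694e-01,  1.34379179e-04,  1.61034724e-03]]), 'contact_force': array([-0.08799232,  0.71198323,  0.36557553]), 'torque': array([0.04673273, 0.02276877, 0.02026635]), 'gripper_width': 85.21984109396055}
19.0
scene [1009.35029839  786.07356096 1149.00626225] [-0.31334952 -0.59366003 -0.74120162] 453.5902291807122
top [ 3.70963241e+02 -1.16965847e+00  1.75585824e+03] [ 0.12084099  0.01115003 -0.99260925] 496.1012656781986
```

```bash
python3 -c "
import cv2,numpy as np
a=cv2.imread('pics/scene.png');b=cv2.imread('pics/top.png')
cv2.imwrite('pics/both.png',cv2.resize(np.hstack([a,b]),(800,300),interpolation=cv2.INTER_AREA))"
```

```text
(no output)
```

View pics/scene.png

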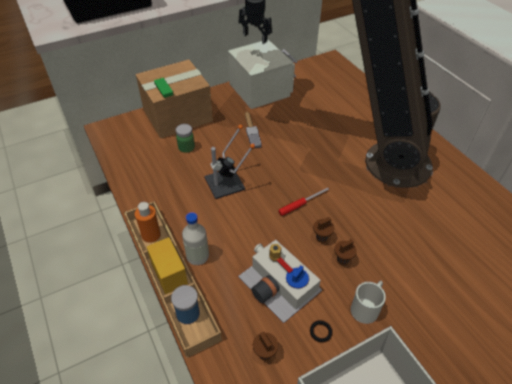

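View pics/top.png

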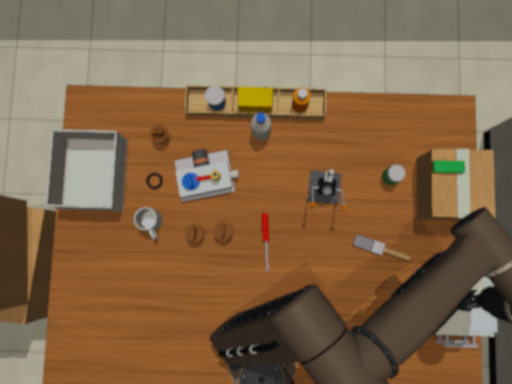

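The scene view shows the pump at about (285,275), with its red tongue, blue strainer and brass nut. The inspection camera is at (225,170). In the top view the pump is at (203,176), the stand at (325,187) and the prongs run to about (305–345,205–228).

```bash
cat > h.py <<'E'
import cv2,numpy as np
from station import *
def cloud(c,st=None):
    v,u=np.mgrid[:384,:512];z=c["range_z"].astype(float)
    P=np.stack([(u-c["cx"])/c["fx"]*z,(v-c["cy"])/c["fy"]*z,z],-1)
    if "hand_eye" in c:
        T=np.array(c["hand_eye"]);P=P@T[:3,:3].T+T[:3,3]
        return P@np.array(st["orientation"]).T+st["tcp_pos"]
    R=cv2.Rodrigues(np.array(c["rvec"]))[0];return (P-np.ravel(c["tvec"]))@R
def ray(c,u,v,st=None):
    d=np.array([(u-c["cx"])/c["fx"],(v-c["cy"])/c["fy"],1.])
    if "hand_eye" in c:
        T=np.array(c["hand_eye"]);O=np.array(st["orientation"])
        return O@T[:3,3]+st["tcp_pos"],O@T[:3,:3]@d
    R=cv2.Rodrigues(np.array(c["rvec"]))[0];return -R.T@np.ravel(c["tvec"]),R.T@d
def plane(c,u,v,h,st=None):
    o,d=ray(c,u,v,st);return o+d*(h-o[2])/d[2]
def masks(img):
    H=cv2.cvtColor(img,cv2.COLOR_RGB2HSV);h,s,v=[H[...,i].astype(int) for i in range(3)]
    return dict(blue=(h>100)&(h<125)&(s>150)&(v>60),red=((h<6)|(h>174))&(s>170)&(v>90),
      brass=(h>15)&(h<28)&(s>110)&(v>90),orange=(h>=7)&(h<17)&(s>190)&(v>150))
def blobs(m,n=3):
    k,l,s,c=cv2.connectedComponentsWithStats(m.astype(np.uint8))
    return [(i,l==i,s[i],c[i]) for i in range(1,k) if s[i,4]>=n]
E
python3 - <<'E'
from h import *
for n in("scene","top"):
    c=dict(np.load(n+".npz"));P=cloud(c)
    for k,m in masks(c["img"]).items():
        for i,b,s,ct in blobs(m,4):
            p=P[b];
            med=np.median(p,0)
            if med[2]<20 or med[1]<-600 or med[0]>1000: continue
            print(n,k,ct.round(1),s[4],med.round(),"zmax",p[:,2].max().round())
    if n=="top":
        Z=P[...,2]
        b=(Z>50)&(Z<72);
        for i,b,s,ct in blobs(b,150): print("z50-72",ct,s,cv2.minAreaRect(P[b][:,:2].astype(np.float32)))
a=cv2.imread("pics/top.png")[160:235,290:390];b=cv2.imread("pics/scene.png")[115:205,195:295]
a=cv2.resize(a,(400,360),interpolation=cv2.INTER_CUBIC)if 0 else cv2.resize(a,None,fx=4,fy=4,interpolation=2);b=cv2.resize(b,None,fx=4,fy=4,interpolation=2)[:300]
b=cv2.resize(cv2.imread("pics/scene.png")[120:195,195:295],None,fx=4,fy=4,interpolation=2)
d=cv2.resize(cv2.imread("pics/top.png")[140:215,165:265],None,fx=4,fy=4,interpolation=2)
e=cv2.resize(cv2.imread("pics/scene.png")[235:310,240:340],None,fx=4,fy=4,interpolation=2)
cv2.imwrite("pics/crops.png",np.vstack([np.hstack([a,b]),np.hstack([d,e])]))
E
```

```text
scene blue [191.2 217.8] 78 [798.  32. 188.] zmax 193.0
scene blue [297.2 277.7] 316 [601. 272.  70.] zmax 1149.0
scene red [291.8 206.1] 205 [456.   9.  21.] zmax 1149.0
scene red [284.3 264.7] 71 [611. 219.  77.] zmax 84.0
scene brass [172.3  89.4] 12 [ 623. -566.  168.] zmax 191.0
scene brass [160.6  94.4] 19 [ 672. -553.  169.] zmax 179.0
scene brass [154.5  92.5] 4 [ 688. -584.  167.] zmax 167.0
scene brass [154.5 205.5] 19 [ 850. -182.   44.] zmax 50.0
scene brass [174.2 284.1] 3446 [902. 110.  45.] zmax 1149.0
scene brass [274.4 251.3] 91 [624. 183. 108.] zmax 1149.0
scene orange [240. 126.] 5 [ 511. -241.  195.] zmax 197.0
scene orange [251.5 145.5] 4 [ 522. -145.  192.] zmax 194.0
scene orange [144.3 214.7] 86 [903. -98. 115.] zmax 120.0
top blue [260.3 117.2] 54 [792.  28. 189.] zmax 197.0
top blue [189.6 181.3] 177 [589. 263.  73.] zmax 1756.0
top red [203.2 177.7] 29 [604. 219.  80.] zmax 84.0
top red [264.7 226.6] 156 [448.   4.  24.] zmax 33.0
top brass [257.4 101.5] 2901 [887.  35.  27.] zmax 1756.0
top brass [317.5  90. ] 10 [ 938. -171.   38.] zmax 44.0
top brass [44
[... 387 characters left out ...]
03.0
top orange [344.8 207.6] 16 [ 508. -248.  194.] zmax 199.0
z50-72 [158.85024155 133.44444444] [150 125  18  18 207] ((760.17724609375, 384.0198974609375), (61.533042907714844, 60.82019805908203), 2.6134705543518066)
z50-72 [203.06604507 175.08702409] [ 176  148   56   49 1287] ((634.8541870117188, 228.19784545898438), (152.6487274169922, 180.96238708496094), 13.401266098022461)
z50-72 [222.61009174 230.41743119] [214 221  18  19 218] ((428.9255065917969, 147.2518768310547), (61.11201858520508, 58.36149215698242), 3.36493182182312)
z50-72 [194.04608295 232.52073733] [185 224  19  18 217] ((418.0372314453125, 244.44801330566406), (58.12818908691406, 62.721370697021484), 1.543441653251648)
```

View pics/crops.png

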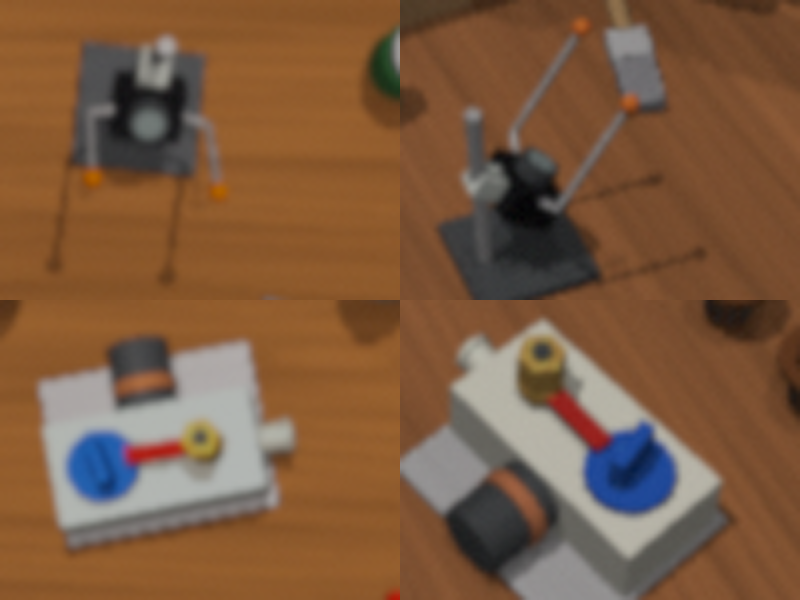

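The crops put the orange tips near (514,-146,192) and (508,-247,190), and the camera leans towards the robot. The nut is near (611,178) and the strainer near (592,266). The handle is turned about 0.4 rad from world x. First move: over the pump.

Call:
{"name": "jog_arm", "arguments": {
  "steps": [
    {"dp": [-8, -10, 10]},
    {"dp": [-8, -63, 64], "yaw": 0.18},
    {"dp": [-8, -63, 64], "yaw": 0.18},
    {"dp": [-8, -63, 64], "yaw": 0.18},
    {"dp": [-8, -63, 64], "yaw": 0.18},
    {"dp": [-8, -63, 64], "yaw": 0.18},
    {"dp": [-8, -63, 64], "yaw": 0.18},
    {"dp": [-8, -63, 64], "yaw": 0.18},
    {"dp": [-8, -63, 64], "yaw": 0.18},
    {"dp": [-8, -63, 64], "yaw": 0.18},
    {"dp": [-8, -63, 64], "yaw": 0.18},
    {"dp": [-8, -63, 64], "yaw": 0.18}
  ]
}}

```text
$.steps[0]: bad value
```

```bash
cat >> h.py <<'E'
def to(p,ang=None,st=None):
    "dp (cm) and yaw from the present pose to world p (mm), jaw axis at ang deg (mod 180)"
    st=st or read_state();O=np.array(st["orientation"]);z=O[:,2]
    a=np.degrees(np.arctan2(z[1],z[0]));print("t",round(st["t"],2),"tcp",st["tcp_pos"].round(1),"jaw",a.round(1),"tilt",np.degrees(np.arccos(-O[2,0])).round(1),"w",round(st["gripper_width"],1),"F",st["contact_force"].round(1),"q",st["q"].round(2))
    d=(np.array(p)-st["tcp_pos"])@O/10
    y=None if ang is None else -np.radians((ang-a+90)%180-90)
    print("dp",d.round(2),"yaw",y)
E
python3 -c "
from h import *
to([600,215,330],101.5)"
```

```text
t 0.1 tcp [ 251.3 -626.   249.5] jaw 111.9 tilt 0.1 w 85.6 F [-0.4  0.2  0.2] q [-0.9   0.36  0.01 -0.   -1.22 -0.29]
dp [ -7.96 -63.68  65.08] yaw 0.1808980053538108
```

Call:
{"name": "jog_arm", "arguments": {
  "steps": [
    {"dp": [-8, -10, 10], "yaw": 0.0},
    {"dp": [-8, -63, 64], "yaw": 0.18},
    {"dp": [-8, -63, 64], "yaw": 0.18},
    {"dp": [-8, -63, 64], "yaw": 0.18},
    {"dp": [-8, -63, 64], "yaw": 0.18},
    {"dp": [-8, -63, 64], "yaw": 0.18},
    {"dp": [-8, -63, 64], "yaw": 0.18},
    {"dp": [-8, -63, 64], "yaw": 0.18},
    {"dp": [-8, -63, 64], "yaw": 0.18},
    {"dp": [-8, -63, 64], "yaw": 0.18},
    {"dp": [-8, -63, 64], "yaw": 0.18},
    {"dp": [-8, -63, 64], "yaw": 0.18}
  ]
}}

```text
t: 1.1
tcp_pos: [441.5, -169.9, 302.5]
orientation: [[0.0, -0.98, -0.2], [0.0, -0.2, 0.98], [-1.0, -0.0, 0.0]]
contact_force: [1.3, -1.2, 0.2]
gripper_width: 85.3
```

```bash
python3 -c "
from h import *
to([590,215,330],101.5)"
```

```text
t 1.1 tcp [ 441.5 -169.9  302.5] jaw 101.6 tilt 0.0 w 85.3 F [ 1.3 -1.2  0.2] q [ 0.05 -0.01 -0.33 -0.   -1.26 -1.42]
dp [ -2.74 -22.26  34.73] yaw 0.001068795778183314
```

Call:
{"name": "jog_arm", "arguments": {
  "steps": [
    {"dp": [-2.7, -22, 35], "yaw": 0},
    {"dp": [-2.7, -22, 35], "yaw": 0},
    {"dp": [-2.7, -22, 35], "yaw": 0},
    {"dp": [-2.7, -22, 35], "yaw": 0},
    {"dp": [-2.7, -22, 35], "yaw": 0},
    {"dp": [-2.7, -22, 35], "yaw": 0},
    {"dp": [-2.7, -22, 35], "yaw": 0},
    {"dp": [-2.7, -22, 35], "yaw": 0},
    {"dp": [-2.7, -22, 35], "yaw": 0},
    {"dp": [-2.7, -22, 35], "yaw": 0},
    {"dp": [-2.7, -22, 35], "yaw": 0},
    {"dp": [-2.7, -22, 35], "yaw": 0}
  ]
}}

```text
t: 2.1
tcp_pos: [587.0, 217.1, 327.6]
orientation: [[-0.002, -0.979, -0.203], [-0.001, -0.203, 0.979], [-1.0, 0.002, -0.001]]
contact_force: [-0.2, -0.8, -0.0]
gripper_width: 85.6
```

Run:
```python
from h import *
st=read_state();c=capture("wrist");np.savez("w1.npz",**c);cv2.imwrite("pics/w1.png",c["img"][:,:,::-1])
print(np.array(c["hand_eye"]).round(2),c["fx"])
P=cloud(c,st)
for k,m in masks(c["img"]).items():
    for i,b,s,ct in blobs(m,60):
        p=P[b];med=np.median(p,0);print(k,ct.round(1),s,med.round(1))
        r=cv2.minAreaRect(np.argwhere(b)[:,::-1].astype(np.float32));print("   rect px",r)
Z=P[...,2];H={"rimtop":(66,74),"handle":(97,107),"nuttop":(105,114),"block":(57,65)}
M=masks(c["img"])
for n,m in dict(rim=M["blue"]&(abs(Z-70)<4),handle=M["blue"]&(abs(Z-103)<5),nut=(abs(Z-110)<4),block=abs(Z-62)<3).items():
    for i,b,s,ct in blobs(m,100):
        r=cv2.minAreaRect(P[b][:,:2].astype(np.float32));print(n,s[4],np.array(r[0]).round(1),np.array(r[1]).round(1),round(r[2],1),"circ",np.array(cv2.minEnclosingCircle(P[b][:,:2].astype(np.float32))[0]).round(1), "z",np.median(Z[b]).round(1))
to([0,0,0])
```

```text
[[ 0.0000e+00 -2.9000e-01  9.6000e-01 -1.2312e+02]
 [ 0.0000e+00 -9.6000e-01 -2.9000e-01  7.2750e+01]
 [ 1.0000e+00  0.0000e+00 -0.0000e+00 -6.0000e-02]
 [ 0.0000e+00  0.0000e+00  0.0000e+00  1.0000e+00]] 299.8554470286869
blue [292.8 174.6] [ 269  152   47   47 1669] [591.3 261.5  69.9]
   rect px ((292.0, 175.0), (46.0, 46.0), 90.0)
red [117.9  29. ] [ 107    0   22   61 1257] [463.4   8.1  23.1]
   rect px ((117.5, 30.0), (60.0, 21.0), 90.0)
red [255.4 179.3] [235 173  41  13 461] [607.9 217.7  78.5]
   rect px ((254.8955078125, 179.470947265625), (40.11769104003906, 11.943232536315918), 1.5074357986450195)
brass [220.3 181.5] [206 166  29  32 536] [610.4 176.2 109.4]
   rect px ((220.86083984375, 181.9381561279297), (25.48518943786621, 33.91256332397461), 23.962491989135742)
brass [  5.6 281.8] [  0 278  14   8  61] [ 889.1 -158.4    5.5]
   rect px ((6.324324607849121, 281.5540771484375), (13.645115852355957, 5.260767459869385), 9.462322235107422)
brass [172.7 318.6] [154 306  54  36 430] [893.3 131.6  18.2]
   rect px ((178.37567138671875, 314.45404052734375), (32.9376144409179
[... 336 characters left out ...]
 263.5] z 102.4
nut 519 [616.  175.7] [30.1 33.1] 10.1 circ [616.3 175.5] z 109.8
nut 747 [628.7 509.2] [  4.  190.1] 89.8 circ [628.7 509.4] z 110.1
nut 192 [770.3  29.3] [58.5 18.2] 83.1 circ [778.6  28.3] z 110.3
block 126 [469. 379.] [67.  20.7] 14.7 circ [466.4 389. ] z 62.1
block 191 [458.6 427.1] [65.8 26.9] 8.7 circ [460.6 413.8] z 62.0
block 571 [615.1 509.4] [  3.6 247.5] 89.8 circ [615.2 510.2] z 62.0
block 6450 [635.4 226. ] [150.4 180.4] 13.2 circ [609.6 220.2] z 61.5
block 104 [769.1  32. ] [54.6 14.4] 77.2 circ [775.5  30.5] z 61.8
t 2.15 tcp [586.7 215.8 328.1] jaw 101.6 tilt 0.1 w 85.5 F [-0.6 -0.1 -0.3] q [ 0.66  0.24  0.02 -0.   -1.35 -2.03]
dp [32.94 61.75 -9.28] yaw None
```

View pics/w1.png

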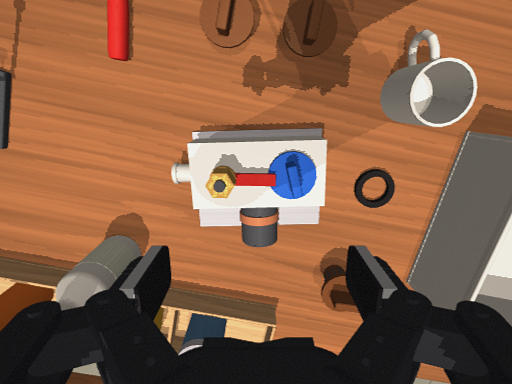

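The wrist view shows the nut at (220,182), the tongue along (255,179) and the strainer at (292,175). The nut axis is (616,175.6) and the tongue points at about 101°. The strainer is at (595.3,263.3), so its jaw angle is 115.8°. Now onto the nut.

Call:
{"name": "jog_arm", "arguments": {
  "steps": [
    {"dp": [0, -2.05, -4.5], "yaw": 0.01},
    {"dp": [4, -2.05, -4.5], "yaw": 0.01},
    {"dp": [8, -2.05, -4.5], "yaw": 0.01},
    {"dp": [12, -2.05, -4.5], "yaw": 0.01},
    {"dp": [15, -2.05, -4.5], "yaw": 0.01},
    {"dp": [18, -2.05, -4.5], "yaw": 0.01},
    {"dp": [20, -2.05, -4.5], "yaw": 0.01},
    {"dp": [21.5, -2.05, -4.5], "yaw": 0.01},
    {"dp": [22.7, -2.05, -4.5], "yaw": 0.01},
    {"dp": [22.7, -2.05, -4.5], "yaw": 0.01}
  ],
  "claw": 0.68
}}

```text
t: 2.98
tcp_pos: [614.5, 173.4, 100.0]
orientation: [[-0.003, -0.982, -0.189], [-0.002, -0.189, 0.982], [-1.0, 0.004, -0.001]]
contact_force: [-0.8, -1.1, 0.1]
gripper_width: 58.3
```

```bash
python3 -c "
from h import *
to([616,175.6,101],101)"
```

```text
t 2.98 tcp [614.5 173.4 100. ] jaw 100.9 tilt 0.2 w 58.3 F [-0.8 -1.1  0.1] q [ 0.58  0.43 -0.25 -0.   -0.89 -1.96]
dp [-0.1  -0.19  0.18] yaw -0.0016856554014940898
```

Call:
{"name": "jog_arm", "arguments": {
  "steps": [
    {"dp": [-0.1, -0.2, 0.1], "yaw": 0},
    {"dp": [-0.1, -0.2, 0.1], "yaw": 0},
    {"dp": [-0.1, -0.2, 0.1], "yaw": 0},
    {"dp": [-0.1, -0.2, 0.1], "yaw": 0},
    {"dp": [-0.1, -0.2, 0.1], "yaw": 0},
    {"dp": [-0.1, -0.2, 0.1], "yaw": 0},
    {"dp": [-0.1, -0.2, 0.1], "yaw": 0},
    {"dp": [-0.1, -0.2, 0.1], "yaw": 0},
    {"dp": [-0.1, -0.2, 0.1], "yaw": 0},
    {"dp": [-0.1, -0.2, 0.1], "yaw": 0}
  ],
  "claw": 0.1,
  "newtons": 60
}}

```text
t: 3.82
tcp_pos: [618.8, 176.8, 105.3]
orientation: [[0.003, -0.982, -0.191], [0.001, -0.191, 0.982], [-1.0, -0.003, 0.001]]
contact_force: [-0.1, -1.1, 6.6]
gripper_width: 32.2
```

```bash
python3 -c "
from h import *
to([616,175.6,101],101)"
```

```text
t 3.82 tcp [618.8 176.8 105.3] jaw 101.0 tilt 0.2 w 32.2 F [-0.1 -1.1  6.6] q [ 0.58  0.43 -0.24  0.   -0.9  -1.96]
dp [ 0.43  0.3  -0.06] yaw 0.0003534741241721352
```

Call:
{"name": "jog_arm", "arguments": {
  "steps": [
    {"dp": [-0.2, 0, 0], "yaw": 0},
    {"dp": [-0.2, 0, 0], "yaw": -0.1},
    {"dp": [-0.2, 0, 0], "yaw": -0.2},
    {"dp": [-0.2, 0, 0], "yaw": -0.3},
    {"dp": [-0.2, 0, 0], "yaw": -0.4},
    {"dp": [-0.2, 0, 0], "yaw": -0.5},
    {"dp": [-0.2, 0, 0], "yaw": -0.6},
    {"dp": [-0.2, 0, 0], "yaw": -0.7},
    {"dp": [-0.2, 0, 0], "yaw": -0.8},
    {"dp": [-0.2, 0, 0], "yaw": -0.8}
  ],
  "claw": 0.0
}}

```text
t: 4.65
tcp_pos: [617.2, 179.1, 105.5]
orientation: [[0.0, -0.542, -0.841], [0.004, -0.841, 0.542], [-1.0, -0.003, 0.002]]
contact_force: [-4.2, 11.8, -0.8]
gripper_width: 31.6
```

Call:
{"name": "jog_arm", "arguments": {
  "steps": [
    {"dp": [0, 0, 0], "yaw": -0.1},
    {"dp": [0, 0, 0], "yaw": -0.2},
    {"dp": [0, 0, 0], "yaw": -0.3},
    {"dp": [0, 0, 0], "yaw": -0.4},
    {"dp": [0, 0, 0], "yaw": -0.5},
    {"dp": [0, 0, 0], "yaw": -0.6},
    {"dp": [0, 0, 0], "yaw": -0.7},
    {"dp": [0, 0, 0], "yaw": -0.8},
    {"dp": [0, 0, 0], "yaw": -0.8}
  ]
}}

```text
t: 5.4
tcp_pos: [614.5, 179.5, 105.4]
orientation: [[-0.004, 0.225, -0.974], [0.003, -0.974, -0.226], [-1.0, -0.004, 0.003]]
contact_force: [-16.6, 15.4, 7.2]
gripper_width: 32.2
```

Run:
```python
from h import *
to([616,175.6,101],101);print(read_state()["torque"])
c=capture("wrist");cv2.imwrite("pics/w2.png",c["img"][:,:,::-1])
```

```text
t 5.4 tcp [614.5 179.5 105.4] jaw -167.0 tilt 0.3 w 32.2 F [-16.6  15.4   7.2] q [ 0.59  0.42 -0.24 -0.01 -0.91 -0.35]
dp [ 0.44  0.42 -0.06] yaw -1.5353218458139657
[5.63985384 6.16642075 0.06814226]
```

View pics/w2.png

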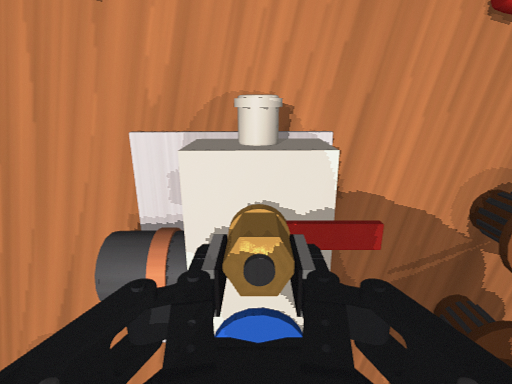

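The tongue at (335,235) now points along the pump's -x, at about 1.57 rad. Release and rise.

Call:
{"name": "jog_arm", "arguments": {
  "steps": [
    {"dp": [0, 0, 0], "yaw": 0},
    {"dp": [0, 0, 0], "yaw": 0},
    {"dp": [0, 0, 0], "yaw": 0},
    {"dp": [0, 0, 0], "yaw": 0},
    {"dp": [0, 0, 0], "yaw": 0},
    {"dp": [-2, 0, 0], "yaw": 0},
    {"dp": [-6, 0, 0], "yaw": 0},
    {"dp": [-10, 0, 0], "yaw": 0},
    {"dp": [-10, 0, 0], "yaw": 0.1},
    {"dp": [-10, 0, 0], "yaw": 0.2}
  ],
  "claw": 0.68
}}

```text
t: 6.28
tcp_pos: [619.3, 176.8, 208.9]
orientation: [[0.005, 0.016, -1.0], [0.003, -1.0, -0.016], [-1.0, -0.003, -0.005]]
contact_force: [-1.1, 0.1, -2.1]
gripper_width: 57.9
```

```bash
python3 -c "
from h import *
to([595.3,263.3,200],115.8)"
```

```text
t 6.28 tcp [619.3 176.8 208.9] jaw -179.1 tilt 0.3 w 57.9 F [-1.1  0.1 -2.1] q [ 0.58  0.33 -0.12  0.   -1.11 -0.56]
dp [ 0.9  -8.68  2.27] yaw 1.136863081959484
```

Call:
{"name": "jog_arm", "arguments": {
  "steps": [
    {"dp": [-1, -3, 1], "yaw": 0.12},
    {"dp": [-1, -6, 2], "yaw": 0.24},
    {"dp": [-1, -8.7, 2.3], "yaw": 0.36},
    {"dp": [-1, -8.7, 2.3], "yaw": 0.48},
    {"dp": [-1, -8.7, 2.3], "yaw": 0.6},
    {"dp": [-1, -8.7, 2.3], "yaw": 0.72},
    {"dp": [-1, -8.7, 2.3], "yaw": 0.84},
    {"dp": [-1, -8.7, 2.3], "yaw": 0.96},
    {"dp": [-1, -8.7, 2.3], "yaw": 1.08},
    {"dp": [-1, -8.7, 2.3], "yaw": 1.135},
    {"dp": [-1, -8.7, 2.3], "yaw": 1.135}
  ]
}}

```text
t: 7.2
tcp_pos: [593.1, 262.6, 215.3]
orientation: [[-0.0, -0.899, -0.438], [-0.0, -0.438, 0.899], [-1.0, 0.0, -0.0]]
contact_force: [-0.2, 0.9, 1.3]
gripper_width: 58.2
```

Run:
```python
from h import *
st=read_state();c=capture("wrist");np.savez("w3.npz",**c)
P=cloud(c,st);Z=P[...,2];M=masks(c["img"])
for n,m in dict(rim=M["blue"]&(abs(Z-70)<5),handle=M["blue"]&(abs(Z-103)<5),red=M["red"]&(abs(Z-79)<6)).items():
    for i,b,s,ct in blobs(m,100):
        r=cv2.minAreaRect(P[b][:,:2].astype(np.float32));print(n,s[4],np.array(r[0]).round(1),np.array(r[1]).round(1),round(r[2],1),"z",np.median(Z[b]).round(1),ct)
to([595.3,263.3,94+1],115.8)
```

```text
rim 2681 [595.3 263.3] [62.6 61.4] 53.1 z 69.5 [258.56061171 183.69004103]
handle 673 [595.2 263.1] [39.  11.8] 25.8 z 102.3 [257.95690936 196.30163447]
red 1181 [575.5 167.2] [52.5 16.1] 13.1 z 78.5 [166.86028789 119.50635055]
t 7.25 tcp [593.1 262.6 215.3] jaw 116.2 tilt 0.0 w 57.9 F [-1.4  0.6  0.7] q [ 0.72  0.34 -0.1   0.   -1.13 -1.83]
dp [12.03 -0.23 -0.03] yaw 0.007278930289710878
```

Call:
{"name": "jog_arm", "arguments": {
  "steps": [
    {"dp": [4, -0.2, 0], "yaw": 0.007},
    {"dp": [8, -0.2, 0], "yaw": 0.007},
    {"dp": [10, -0.2, 0], "yaw": 0.007},
    {"dp": [11.2, -0.2, 0], "yaw": 0.007},
    {"dp": [12, -0.2, 0], "yaw": 0.007},
    {"dp": [12, -0.2, 0], "yaw": 0.007},
    {"dp": [12, -0.2, 0], "yaw": 0.007}
  ]
}}

```text
t: 7.83
tcp_pos: [595.5, 264.2, 96.3]
orientation: [[0.001, -0.9, -0.436], [0.0, -0.436, 0.9], [-1.0, -0.001, -0.0]]
contact_force: [0.2, 0.0, 0.4]
gripper_width: 58.0
```

Call:
{"name": "jog_arm", "arguments": {
  "steps": [
    {"dp": [0, 0, 0], "yaw": 0},
    {"dp": [0, 0, 0], "yaw": 0},
    {"dp": [0, 0, 0], "yaw": 0},
    {"dp": [0, 0, 0], "yaw": 0},
    {"dp": [0, 0, 0], "yaw": 0},
    {"dp": [0, 0, 0], "yaw": 0},
    {"dp": [0, 0, 0], "yaw": 0},
    {"dp": [0, 0, 0], "yaw": 0},
    {"dp": [0, 0, 0], "yaw": 0},
    {"dp": [0, 0, 0], "yaw": 0},
    {"dp": [0, 0, 0], "yaw": 0},
    {"dp": [0, 0, 0], "yaw": 0}
  ],
  "claw": 0,
  "newtons": 25
}}

```text
t: 8.83
tcp_pos: [595.2, 264.1, 96.4]
orientation: [[0.001, -0.9, -0.435], [0.001, -0.435, 0.9], [-1.0, -0.001, 0.0]]
contact_force: [-2.1, -1.2, 6.9]
gripper_width: 11.4
```

```bash
python3 -c "
from h import *
to([595.3,263.3,126],115.8)"
```

```text
t 8.83 tcp [595.2 264.1  96.4] jaw 115.8 tilt 0.1 w 11.4 F [-2.1 -1.2  6.9] q [ 0.72  0.45 -0.23  0.   -0.89 -1.84]
dp [-2.96  0.02 -0.08] yaw -0.00012618380091348444
```

Call:
{"name": "jog_arm", "arguments": {
  "steps": [
    {"dp": [-1, 0, 0], "yaw": 0},
    {"dp": [-2.2, 0, 0], "yaw": 0},
    {"dp": [-3.2, 0, 0], "yaw": 0},
    {"dp": [-3.2, 0.4, 0], "yaw": 0},
    {"dp": [-3.3, 0.9, 0], "yaw": 0},
    {"dp": [-3.4, 1.5, 0], "yaw": 0},
    {"dp": [-3.4, 2.1, 0], "yaw": 0},
    {"dp": [-3.4, 2.5, 0], "yaw": 0}
  ]
}}

```text
t: 9.5
tcp_pos: [572.7, 253.4, 130.3]
orientation: [[0.003, -0.9, -0.435], [0.002, -0.435, 0.9], [-1.0, -0.003, 0.0]]
contact_force: [4.5, 1.4, 3.9]
gripper_width: 11.3
```

Run:
```python
from h import *
to([595.3,263.3,126],115.8)
for n in("scene","wrist"):
    c=capture(n);cv2.imwrite(f"pics/t_{n}.png",c["img"][:,:,::-1])
a=cv2.resize(cv2.imread("pics/t_scene.png")[225:315,230:350],(480,360),interpolation=2)
b=cv2.resize(cv2.imread("pics/t_wrist.png")[100:,150:380],(310,360))
cv2.imwrite("pics/t.png",np.hstack([a,b]))
```

```text
t 9.5 tcp [572.7 253.4 130.3] jaw 115.8 tilt 0.2 w 11.3 F [4.5 1.4 3.9] q [ 0.73  0.38 -0.26  0.   -0.94 -1.85]
dp [ 0.44 -2.47 -0.09] yaw -0.0001008025224370622
```

View pics/t.png

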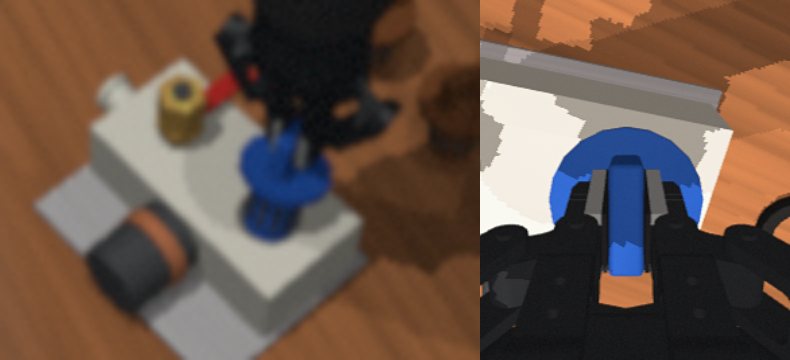

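The left crop shows the strainer tilting in the mouth at (270,200) as planned. Continue.

Call:
{"name": "jog_arm", "arguments": {
  "steps": [
    {"dp": [0, 0.5, 0], "yaw": 0},
    {"dp": [0, 1.0, 0], "yaw": 0},
    {"dp": [0.1, 1.5, 0], "yaw": 0},
    {"dp": [0.2, 2.0, 0], "yaw": 0},
    {"dp": [0.2, 2.2, 0], "yaw": 0},
    {"dp": [0.2, 2.2, 0], "yaw": 0}
  ]
}}

```text
t: 10.1
tcp_pos: [551.5, 242.9, 127.0]
orientation: [[-0.001, -0.901, -0.435], [-0.001, -0.435, 0.901], [-1.0, 0.001, -0.0]]
contact_force: [1.5, 1.2, 0.6]
gripper_width: 11.8
```

```bash
cat >> h.py <<'E'
def tilt(c,st):
    P=cloud(c,st);O=np.array(st["orientation"]);T=(P-st["tcp_pos"])@O
    m=masks(c["img"])["blue"]&(np.linalg.norm(T,axis=-1)<60)&(c["range_z"]>0)&(abs(T[...,2])>12)
    m=cv2.erode(m.astype(np.uint8),np.ones((3,3)))>0
    Q=T[m]
    for _ in range(3):
        n=np.linalg.svd(Q-Q.mean(0))[2][2];n=n*np.sign(-n[0]);r=(Q-Q.mean(0))@n;Q=Q[abs(r)<max(1.,1.5*r.std())]
    ctr=np.array([0,0,0.])
    d=(Q.mean(0)@n)   # rim-top plane at n.x = d
    print("rim plane pts",len(Q),"rms",r.std().round(2),"n(tool)",n.round(3),"tilt deg",np.degrees(np.arctan2(n[1],-n[0])).round(1),"tcp above rim top",(-d).round(1),"rim spread",Q.min(0).round(0),Q.max(0).round(0))
    return n,d
E
python3 - <<'E'
from h import *
to([595.3,263.3,126],115.8);st=read_state();c=capture("wrist");np.savez("w4.npz",**c);tilt(c,st)
E
```

```text
t 10.1 tcp [551.5 242.9 127. ] jaw 115.8 tilt 0.1 w 11.8 F [1.5 1.2 0.6] q [ 0.74  0.35 -0.31 -0.   -0.92 -1.86]
dp [ 0.09 -4.83 -0.07] yaw -0.0005358040848379732
rim plane pts 644 rms 0.49 n(tool) [-0.83   0.558 -0.   ] tilt deg 33.9 tcp above rim top 28.2 rim spread [ 21. -20. -31.] [37.  4. 30.]
```

The tilt is 33.9° about the jaw axis with a clean fit. Firm up the grip, lift out and travel.

Call:
{"name": "jog_arm", "arguments": {
  "steps": [
    {"dp": [0, 0, 0], "yaw": 0},
    {"dp": [0, 0, 0], "yaw": 0},
    {"dp": [0, 0, 0], "yaw": 0},
    {"dp": [-2, 0, 0], "yaw": 0},
    {"dp": [-5, 0, 0], "yaw": 0},
    {"dp": [-8, 0, 0], "yaw": 0},
    {"dp": [-11, 0, 0], "yaw": 0},
    {"dp": [-14, 0, 0], "yaw": 0},
    {"dp": [-17, 0, 0], "yaw": 0},
    {"dp": [-20, 0, 0], "yaw": 0},
    {"dp": [-23, 0, 0], "yaw": 0},
    {"dp": [-25, 0, 0], "yaw": 0}
  ],
  "newtons": 60
}}

```text
t: 11.15
tcp_pos: [552.1, 242.9, 379.9]
orientation: [[0.0, -0.901, -0.435], [0.0, -0.435, 0.901], [-1.0, -0.001, -0.0]]
contact_force: [0.3, 0.3, -1.6]
gripper_width: 11.2
```

Call:
{"name": "jog_arm", "arguments": {
  "steps": [
    {"dp": [0, 1.5, -2], "yaw": 0.04},
    {"dp": [0, 3.6, -4.8], "yaw": 0.1},
    {"dp": [0, 6, -8], "yaw": 0.15},
    {"dp": [0, 8.4, -11], "yaw": 0.2},
    {"dp": [0, 10.8, -14.2], "yaw": 0.25},
    {"dp": [0, 13.2, -17.4], "yaw": 0.3},
    {"dp": [0, 15.6, -20.6], "yaw": 0.35},
    {"dp": [0, 18, -23.8], "yaw": 0.4},
    {"dp": [0, 20.5, -27], "yaw": 0.45},
    {"dp": [0, 23, -30.2], "yaw": 0.5},
    {"dp": [0, 25, -33], "yaw": 0.51},
    {"dp": [0, 26.9, -35.4], "yaw": 0.51}
  ]
}}

```text
t: 12.15
tcp_pos: [462.3, -194.2, 376.7]
orientation: [[-0.002, -0.998, 0.062], [0.001, 0.062, 0.998], [-1.0, 0.002, 0.0]]
contact_force: [1.4, 0.3, -1.7]
gripper_width: 11.0
```

Call:
{"name": "jog_arm", "arguments": {
  "steps": [
    {"dp": [0, 0, 0], "yaw": 0},
    {"dp": [0, 0, 0], "yaw": 0},
    {"dp": [0, 0, 0], "yaw": 0}
  ]
}}

```text
t: 12.4
tcp_pos: [463.5, -192.3, 376.7]
orientation: [[-0.002, -0.998, 0.061], [0.001, 0.061, 0.998], [-1.0, 0.002, 0.001]]
contact_force: [0.3, 0.3, -0.9]
gripper_width: 11.0
```

Run:
```python
from h import *
to([463.7,-193.6,259.9],86.6);st=read_state();c=capture("wrist");np.savez("w5.npz",**c);tilt(c,st)
cv2.imwrite("pics/w5.png",c["img"][:,:,::-1])
P=cloud(c,st)
H=cv2.cvtColor(c["img"],cv2.COLOR_RGB2HSV)
m=(H[...,0]>4)&(H[...,0]<20)&(H[...,1]>200)&(H[...,2]>120)
for i,b,s,ct in blobs(m,20): print(s,ct.round(1),np.median(P[b],0).round(1))
```

```text
t 12.4 tcp [ 463.5 -192.3  376.7] jaw 86.5 tilt 0.1 w 11.0 F [ 0.3  0.3 -0.9] q [-0.    0.01 -0.14 -0.   -1.42 -1.63]
dp [11.68 -0.05 -0.14] yaw -0.0019335099015284343
rim plane pts 693 rms 0.49 n(tool) [-0.83   0.558  0.001] tilt deg 33.9 tcp above rim top 28.2 rim spread [ 20. -20. -30.] [38.  4. 31.]
[205 211  13  14 125] [211.2 217. ] [ 506.4 -245.6  193.4]
[295 212  13  14 123] [301.  218.4] [ 513.7 -148.1  193.5]
```

View pics/w5.png

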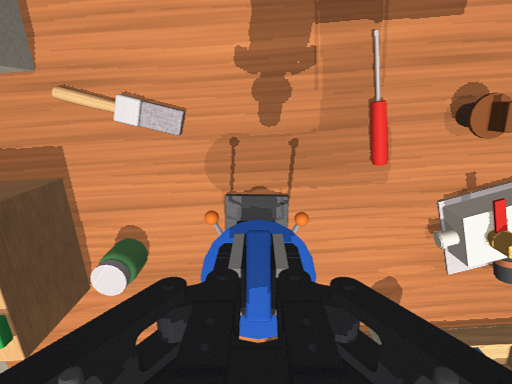

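The wrist view shows the orange tips at (211,217) and (301,218), with the tilted strainer held between the pads. Check where the strainer's axis sits in the tool frame.

Run:
```python
from h import *
from scipy.optimize import least_squares
c=dict(np.load("w5.npz"));st=read_state();n,d=tilt(c,st)
O=np.array(st["orientation"]);T=(cloud(c,st)-st["tcp_pos"])@O
m=masks(c["img"])["blue"]&(abs(T@n-d)<1.5)&(c["range_z"]>0)
l=np.cross([0,0,1.],n);l/=np.linalg.norm(l);print("long dir",l)
Q=np.c_[T[m]@l,T[m][:,2]]
# outermost point per angular sector about rough centre
a=np.arctan2(Q[:,1],Q[:,0]);r=np.hypot(*Q.T);E=[]
for k in np.arange(-np.pi,np.pi,.12):
    s=(a>=k)&(a<k+.12)
    if s.any(): E.append(Q[s][r[s].argmax()])
E=np.array(E);E=E[np.hypot(*E.T)>22]
s=least_squares(lambda p:np.hypot(*(E-p).T)-31.5,[0,0],loss="soft_l1");print("axis offset (long,jaw)",s.x.round(1),len(E),np.abs(s.fun).mean().round(2))
mn,mx=E.min(0),E.max(0);print(mn,mx)
foot=-n*(58-d)+0*l  # d negative
foot=n*d-58*n+l*s.x[0]+np.array([0,0,1])*s.x[1]
v=np.array([512,-197,188.4]);ft=O@foot;print("foot tool",foot.round(1));to(v-ft,85.7)
print("world axis",(O@n).round(3))
```

```text
rim plane pts 693 rms 0.49 n(tool) [-0.83   0.558  0.001] tilt deg 33.9 tcp above rim top 28.2 rim spread [ 20. -20. -30.] [38.  4. 31.]
long dir [-0.55807973 -0.82978733  0.        ]
axis offset (long,jaw) [3.3 0.2] 38 0.37
[-28.69949222 -31.14456727] [34.65255367 31.69702839]
foot tool [ 69.8 -50.8   0. ]
t 12.45 tcp [ 463.8 -191.8  376.9] jaw 86.6 tilt 0.1 w 11.4 F [ 0.1  0.3 -1.4] q [-0.    0.01 -0.14 -0.   -1.42 -1.63]
dp [11.86  0.21 -0.24] yaw 0.014962970092933965
world axis [-0.556  0.035  0.831]
```

Call:
{"name": "jog_arm", "arguments": {
  "steps": [
    {"dp": [2, 0.2, -0.25], "yaw": 0.015},
    {"dp": [4, 0.2, -0.25], "yaw": 0.015},
    {"dp": [6, 0.2, -0.25], "yaw": 0.015},
    {"dp": [8, 0.2, -0.25], "yaw": 0.015},
    {"dp": [9.5, 0.2, -0.25], "yaw": 0.015},
    {"dp": [10.7, 0.2, -0.25], "yaw": 0.015},
    {"dp": [11.5, 0.2, -0.25], "yaw": 0.015},
    {"dp": [11.9, 0.2, -0.25], "yaw": 0.015},
    {"dp": [11.9, 0.2, -0.25], "yaw": 0.015},
    {"dp": [11.9, 0.2, -0.25], "yaw": 0.015},
    {"dp": [11.9, 0.2, -0.25], "yaw": 0.015}
  ]
}}

```text
t: 13.37
tcp_pos: [462.4, -194.6, 259.1]
orientation: [[0.001, -0.997, 0.075], [-0.0, 0.075, 0.997], [-1.0, -0.001, -0.0]]
contact_force: [0.3, 0.4, -1.2]
gripper_width: 11.0
```

Run:
```python
from h import *
st=read_state();to([512,-197,188.4]);c=capture("wrist");n,d=tilt(c,st);O=np.array(st["orientation"])
print("axis",(O@n).round(3),"foot",(st["tcp_pos"]+O@np.array([69.8,-50.8,0])).round(1))
P=cloud(c,st);H=cv2.cvtColor(c["img"],cv2.COLOR_RGB2HSV)
m=(H[...,0]>4)&(H[...,0]<20)&(H[...,1]>200)&(H[...,2]>120)
for i,b,s,ct in blobs(m,20): print(s,np.median(P[b],0).round(1))
s=capture("scene");t=capture("top")
p=cloud(t);q=masks(t["img"])["red"]&(abs(p[...,2]-79)<7)
for i,b,k,ct in blobs(q,8): print("tongue top view",p[b].mean(0).round(0))
a=cv2.resize(s["img"][100:200,180:290],(440,400),interpolation=2);b=cv2.resize(c["img"],(360,270));b=np.vstack([b,np.zeros((130,360,3),np.uint8)])
cv2.imwrite("pics/fin.png",np.hstack([a,b])[:,:,::-1])
```

```text
t 13.37 tcp [ 462.4 -194.6  259.1] jaw 85.7 tilt 0.1 w 11.0 F [ 0.3  0.4 -1.2] q [-0.01  0.06 -0.35  0.   -1.16 -1.64]
dp [ 7.08 -4.95  0.14] yaw None
rim plane pts 699 rms 0.5 n(tool) [-0.829  0.56  -0.001] tilt deg 34.0 tcp above rim top 28.2 rim spread [ 20. -20. -30.] [37.  4. 31.]
axis [-0.559  0.041  0.828] foot [ 513.2 -198.4  189.4]
[182 267  19  19 227] [ 504.2 -244.9  192.8]
[317 267  21  18 228] [ 511.9 -149.6  192.5]
tongue top view [570. 167.  79.]
```

View pics/fin.png

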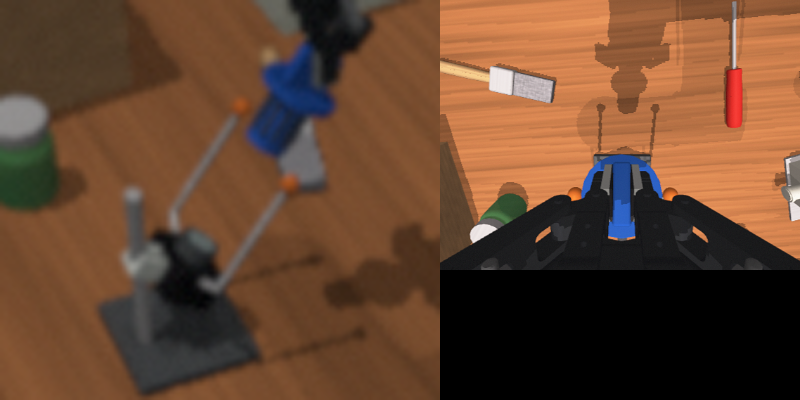

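The scene crop shows the foot at about (263,142), on the midpoint of the tips at (240,105) and (290,183). The strainer axis lines up with the lens. Hand in.

```bash
python3 -c "
from station import *
print(read_state()['joint_vel'].round(3));print(sign_off())"
```

```text
[-0.002 -0.001 -0.004 -0.001  0.002  0.001]
the job is handed in; nothing more can be done
None
```

I turned the nut about 1.6 rad anticlockwise, drew the strainer out, and handed in at about 13.5 s with it held still in front of the camera. The hand-in gave no verdict, so the figures below are my own measurements.

The tool can only point straight down, so I tilted the strainer by pivoting it in a light grip against the socket mouth. I then firmed the grip to 60 N before lifting it clear.

| Last check | Measured | Limit |
|---|---|---|
| Foot to midpoint of the orange tips | about 2–4 mm | 18 mm |
| Strainer tilt (camera axis is 35°) | 34°, about 1° off overall | 0.22 rad (12.6°) |
| Arm | at rest, gripper holding at 11 mm | – |
| Nut (tongue along the pump's -x) | about 1.5 rad | above 1.1 rad |

- **Disagreement:** the tip positions differed by about 2–3 mm between views.
- **Contacts:** I noticed nothing touched on the camera, its stand or the other objects. I only glanced at those objects in the pictures and did not re-measure them.
- **Failed call:** the first move was refused because a row lacked its yaw value; it had no effect on the scene.

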